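Third hand at the cake-press jig

TASK

Open the jig's red-knobbed keeper fully, a quarter turn from across the channel to along the rail, and leave it open. Then lay the loose wooden press block flat in the channel with one brass-insert end square against the steel end plate and press it on with a steady push of about 10 N (orange pointer over the green mark, never driven onto the back stop), so that I can drive the screws. Your program finishes while still holding the block pressed like that; leave the stamp and the cakes undisturbed.

Things in the scene. Friction and masses are not known exactly. Their poses are not given: they have to be found in the camera images.
- jig: Fixed plywood jig. Origin on the table; x along its channel towards the steel end plate (away from the robot, turned up to 0.3 rad), y to the left. Base board x -120 to 150, y +-83 mm, its top (channel floor) 12 mm above the table. Two wooden rails, x -100 to 75, 30 mm wide, 10 mm high above the floor, leave a channel 74 mm wide (y +-37).
- gauge (a point): Middle of the gauge strip on top of the grey spring box behind the end plate (box jig x 114 to 148, 120 mm wide, top 42 mm above the table). Strip is pale, green, red going away from the plate; the tip of an orange pointer carried by the plate shows the push: tip over green = right force.
- channel (a point): Point on the channel floor on its centre line, at jig x = -30 mm, 12 mm above the table: a free spot to set the block down (its axes are the jig's). Jig x of the end plate face at rest is +78 mm, so 108 mm further along.
- plate_face (a point): Centre of the near face of the steel end plate (the fence), the face the block is pressed against; 27 mm above the table, jig x +78 mm at rest, moves with the plate, axes as the jig. The plate is 8 mm thick, 88 mm wide, rises to 40 mm above the table and has two screw holes.
- end_plate (a joint): Travel of the sprung end plate along jig x, m: 0 at rest, 0.026 on its back stop. Spring 700 N/m without preload (10 N = 14.3 mm, 6 N = 8.6 mm, 14 N = 20 mm; back stop at 18 N). The green part of the gauge is 8.6 to 20 mm.
- keeper (a joint): Quarter-turn keeper handle, rad: 0 = closed (steel bar across the channel just in front of the end plate, pointing to jig -y), 1.571 = open at its stop (bar along the left rail, pointing to jig -x, towards the robot). Opens clockwise seen from above; light friction (about 1.5 N at the knob), stays where left. Starts at 0 to 0.3.
- keeper_pivot (a point): Point on the keeper's vertical hinge axis at jig x +60, y +52 mm, 30 mm above the table. The bar is 14 mm wide and 9 mm thick (25.5 to 34.5 mm above the table).
- keeper_knob (a point): Middle of the red upright knob at the free end of the keeper, 85 mm from the pivot: a cylinder 16 mm in diameter, from 34.5 to 64.5 mm above the table, this point 49.5 mm above it. Closed, its axis is 18 mm in front of the end plate.
- press_block: Loose wooden cake press block, 0.12 to 0.25 kg, origin centre of underside. Pale block 90 (x) x 64 (y) x 24 mm, dark grip rib on top: 24 mm thick along x, 48 mm long along y, from 24 to 50 mm above the underside. Both 64 mm ends (+x and -x) are alike, each with two brass screw inserts; either end may go to the end plate.
- block_grip (a point): Centre of the grip rib, 37 mm above the block's underside; axes as the block.
- stamp: white plastic spring plunger stamp, 46 mm wide, 43 mm tall, origin centre of underside; a bystander, it and the press block swap sides of the jig from start to start
- purple_cake: purple rice cake 36x61x23 mm, origin centre of underside; a bystander
- green_cake: dark green rice cake 39x53x25 mm, origin centre of underside; a bystander
- near_bowl: Steel bowl 154 mm wide, 50 mm high, fixed, near right; origin centre of underside
- far_bowl: Steel bowl 154 mm wide, 50 mm high, fixed, far left; origin centre of underside
- flour: Flour box with blue lid 136x170x72 mm, fixed, far right; origin centre of underside

How it is judged:
By the outcome, as a careful person would: the job done as asked, in the order asked, and still so for the second after the job is handed in, while the arm keeps its last pose, push and grip.
It also fails if it takes over 53 s, if anything falls off the work surface, if the arm or the gripper's body presses on something with over 40 N, if the wrist force passes 120 N, or if a joint passes its speed limit or range.

ROBOT

A 7-joint arm with a two-finger parallel gripper is mounted at the origin on the work surface; the furniture and walls round the work are solid. World frame = base frame: x ahead of the robot, y to its left, z up, the work surface at z = 0. Lengths are in m, angles in rad, forces in N, time in s.
With the tool pointing down it reaches from about 0.4 to 0.85 m from the base axis. Payload 10.4 kg.
Tool frame: the origin (TCP) lies midway between the tips of the shut fingers; the grasp point (between the pads) lies 19 mm behind it (ctrl.pinch_z is the distance from the TCP to the grasp point, in m); z points along the fingers, y is the line along which they close (so a half turn about z gives the same grasp; the last joint's range is limited). The gripper opens to 87 mm and grips with 3 to 60 N. Pads are 19 mm wide; open, the fingers measure 117 mm over their backs; the gripper's body (75 mm by 190 mm) begins 51 mm behind the grasp point.
Start: joints at [-1.272, 0.332, -0.065, 1.46, 0.022, 1.35, -0.088], TCP at [0.198, 0.593, 0.191] pointing down, gripper open.
Joint ranges: [-2.6, 2.6], [-0.5, 2.12], [-1.47, 1.34], [0.16, 2.42], [-1.27, 4.41], [0.06, 2.06], [-2.6, 2.6]. Speed limits (rad/s): [2.22, 2.22, 2.79, 2.79, 3.14, 3.14, 3.14].

INTERFACE

Orientations are given as a unit quaternion [x, y, z, w].
In Python, from bench import ctrl gives the robot as it stands. The module is installed in compiled form; this text tells all that it offers.
- The arm moves only by the tool play_rows, never from a script. Its argument "increments" is a list of rows, each an object of numbers: "tx", "ty", "tz": the shift along the world's x, y, z each as a share of 750 mm, from -1 to 1; "rx", "ry", "rz": the turn, a rotation vector about the world's x, y, z each as a share of 45 degrees, from -1 to 1; "jaw": the closure, from -1 (fully open) to 1 (shut). In form: [{"tx": .., "ty": .., "tz": .., "rx": .., "ry": .., "rz": .., "jaw": ..}, ...]. A call has exactly 8 rows; each row is the pose to reach, as a shift and turn from the pose commanded when the call began; what a row does not reach only later rows make up. A row lasts 1/8 s, in which the tool goes at most 62.5 mm and 10.7 degrees, less where a joint would pass 70% of its speed; a pose out of reach is approached as far as the arm can. A call with a number of a shift or a turn outside -1 to 1 is refused whole. A call with a gripper value outside its range is refused whole. The fingers move at their own pace and stop on an object; "squeeze" is the grip in N (left out, the last holds). Time passes only in rows, so rows that repeat a pose let the fingers close, or fill a call up. It gives the time, the measured TCP pose, the force, the opening and the grip force at its end, in the units of the state.
- ctrl.read_state(): the state, without advancing time (a new reading comes with each control period).
- ctrl.read_camera(name): name is "scene" or "top"; returns a dict with "pixels" (480x640x3 uint8, red, green, blue), "fx", "fy", "cx", "cy" (pixels), "R" (3x3) and "t" (3): a world point X has camera coordinates R X + t. Camera axes: x right, y down, z forward; pixel columns grow to the right and rows downward; lengths in m; the calibration is good to about 2 mm. A picture is of the moment at which its call begins. There is no depth.
- ctrl.job_done(): hands the job in; it is judged then, once.
The state is a dict: "time": time; "joints": joint angles; "joint_velocities": joint speeds; "tau": joint torques, N m; "tcp_pos": TCP position; "ee_rot": TCP orientation; "force": force on the tool from outside, world axes, zero at the start; "wrist_torque": the same for the moment, N m; "opening": opening from 0.0 (shut) to 1.0 (fully open); "grip_force": force on a finger pad.
Only numpy, scipy, OpenCV 4.12 (cv2) and the standard library are available. Lean on these libraries where they do the work, as an engineer would, in place of code of your own. Each camera call takes 0.05 s, during which the arm holds its last target. There are 200 camera calls.

## Working session

There is one attempt and no reset: what is moved stays moved. The work goes in short steps, Python scripts to look and compute and a tool call to move; the robot and the scene stay as the last step left them, time stands still between calls to the robot, and variables do not carry over. Pictures are saved under pics/ and viewed, at most 10 in all, crops included, and the job is handed in when it is done.

Besides the shell and the picture viewer there is one more tool, called as name(argument=value, ...) on one line, values as JSON. play_rows: Moves the arm, as the interface text tells. Its arguments: {"type":"object","properties":{"increments":{"type":"array"},"squeeze":{"type":"number"}},"required":["increments"]}

```bash
mkdir -p pics; python3 - <<'E'
from bench import ctrl
import cv2,json,numpy as np,pickle
d={}
for n in("scene","top"):
    c=ctrl.read_camera(n);d[n]=c
    cv2.imwrite(f"pics/{n}0.png",c["pixels"][:,:,::-1])
    print(n,c["fx"],c["cx"],c["cy"],np.round(c["R"],3).tolist(),np.round(c["t"],3))
pickle.dump(d,open("d0.pkl","wb"))
s=ctrl.read_state();print(s["time"],s["tcp_pos"],s["ee_rot"],s["force"],s["opening"],ctrl.pinch_z)
E
```

```text
scene 575.2358365295487 312.11548885970535 237.2409347094242 [[0.885, -0.465, 0.007], [-0.309, -0.6, -0.738], [0.347, 0.651, -0.675]] [-0.491  0.144  1.118]
top 575.9250963220381 306.30093406764144 247.61058984840622 [[0.012, -1.0, 0.01], [-0.984, -0.014, -0.177], [0.178, -0.007, -0.984]] [-0.099  0.493  1.167]
0.1 [0.19759606 0.59253396 0.19062496] [ 1.60228132e-01  9.87079803e-01 -6.36513970e-04 -5.63204912e-05] [ 0.39201191  0.65344291 -0.99172937] 1.0041004937176072 0.0187
```

View pics/scene0.png

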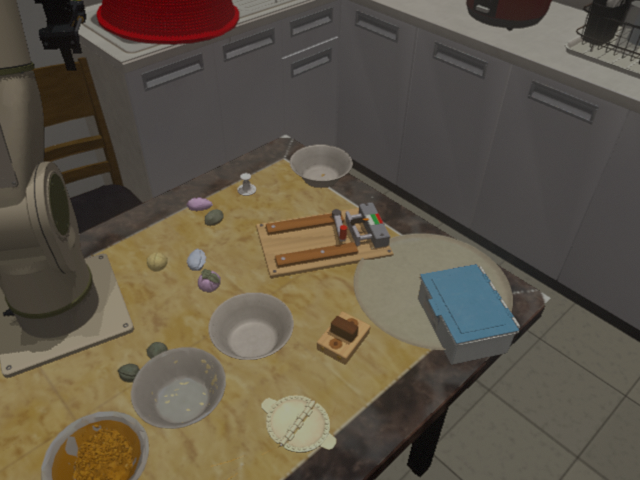

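View pics/top0.png

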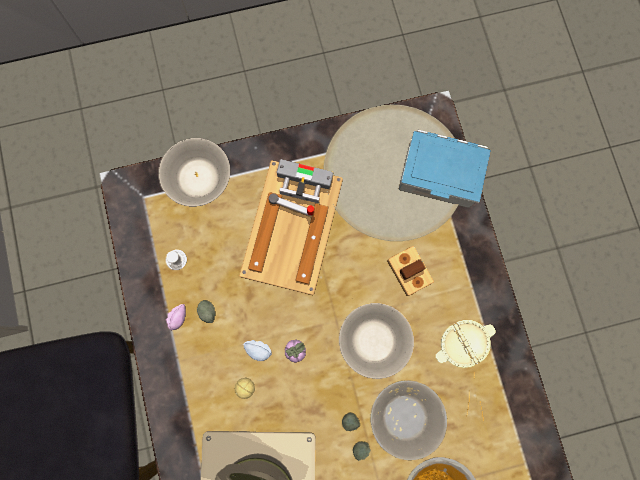

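The scene view shows the jig at about (325,240) and the block at (343,337). The top view shows the jig at (292,228), the red knob at (311,211), the block at (410,270) and the stamp at (176,259). I'll take enlarged crops next.

```bash
cat > h.py <<'E'
import numpy as np,cv2,pickle
from bench import ctrl
def proj(c,X):
    p=np.asarray(c["R"])@np.asarray(X,float)+np.asarray(c["t"]);return np.array([c["fx"]*p[0]/p[2]+c["cx"],c["fy"]*p[1]/p[2]+c["cy"]])
def ray(c,uv):
    R=np.asarray(c["R"]);return -R.T@np.asarray(c["t"]),R.T@np.array([(uv[0]-c["cx"])/c["fx"],(uv[1]-c["cy"])/c["fy"],1])
def on(c,uv,z):
    o,d=ray(c,uv);return o+d*(z-o[2])/d[2]
def tri(c1,u1,c2,u2):
    o1,d1=ray(c1,u1);o2,d2=ray(c2,u2)
    a,b=np.linalg.lstsq(np.c_[d1,-d2],o2-o1,rcond=None)[0]
    p,q=o1+a*d1,o2+b*d2;return (p+q)/2,np.linalg.norm(p-q)
E
python3 - <<'E'
from h import *
d=pickle.load(open("d0.pkl","rb"))
def crop(n,x,y,w,h,s):return cv2.resize(d[n]["pixels"][y:y+h,x:x+w,::-1],None,fx=s,fy=s,interpolation=cv2.INTER_CUBIC)
a=crop("top",230,150,120,150,4);b=crop("top",380,240,60,60,5)
a2=np.zeros((600,790,3),np.uint8);a2[:,:480]=a;a2[:300,485:785]=b
b=crop("scene",310,305,70,60,4);a2[305:545,485:765]=b
cv2.imwrite("pics/c1.png",a2)
cv2.imwrite("pics/c2.png",crop("scene",250,195,150,85,5))
for n in d:
    hsv=cv2.cvtColor(d[n]["pixels"],cv2.COLOR_RGB2HSV)
    m=(((hsv[...,0]<6)|(hsv[...,0]>174))&(hsv[...,1]>170)&(hsv[...,2]>90)).astype(np.uint8)
    k,l,st,ce=cv2.connectedComponentsWithStats(m)
    for i in range(1,k):
        if 8<st[i,4]<2000:print(n,st[i],ce[i])
E
```

```text
scene [ 97   6 142  35 922] [169.64208243  30.42841649]
scene [376 214   6   9  22] [378.86363636 217.81818182]
scene [341 225   6   5  24] [343.29166667 227.29166667]
top [299 164  15   6  47] [305.72340426 166.82978723]
top [307 205   7   8  42] [310.0952381  208.61904762]
```

View pics/c1.png

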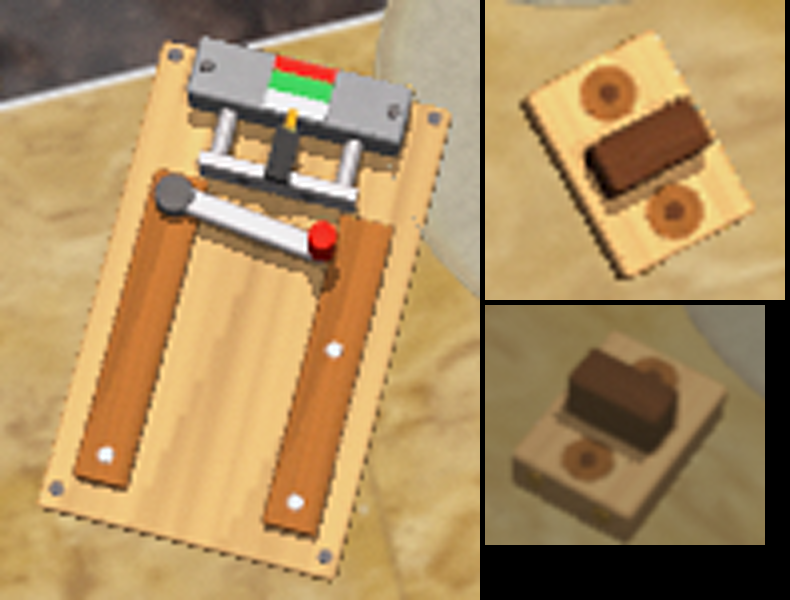

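View pics/c2.png

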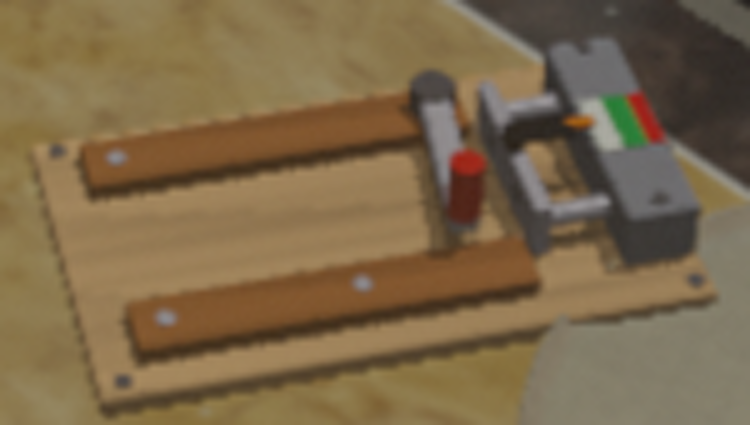

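The crops show the board, rail and block corners clearly. The keeper is nearly closed, with its knob at top px (310,209) and scene px (343,227). The long axis of the block's rib is visible too. Now I'll compute positions.

```bash
python3 - <<'E'
from h import *
d=pickle.load(open("d0.pkl","rb"));T,S=d["top"],d["scene"]
f=lambda p,o,s:(np.array(p,float)+.5)/s-.5+np.array(o)
def kab(P,Q):
    a=cv2.estimateAffinePartial2D(np.float32(P),np.float32(Q),ransacReprojThreshold=9)[0]
    return a
J=np.array([[150,83],[150,-83],[-120,-83],[-120,83]])/1e3
tp=[f(p,(230,150),4) for p in[(165,41),(452,112),(335,576),(41,506)]]
W=[on(T,p,.012)[:2] for p in tp]
sp={1:f((715,290),(250,195),5),2:f((105,402),(250,195),5),3:f((35,148),(250,195),5)}
for i,u in sp.items():print("jig corner tri",i,tri(T,tp[i],S,u))
Ws=[on(S,sp[i],.012)[:2] for i in(1,2,3)]
for n,P,Q in(("top",J,W),("scene",J[1:],Ws),("both",np.r_[J,J[1:]],np.r_[W,Ws])):
    a=kab(P,Q);print(n,"scale",np.hypot(a[0,0],a[1,0]),"yaw",np.arctan2(a[1,0],a[0,0]),"org",a[:,2])
yaw=np.arctan2(a[1,0],a[0,0]);o=a[:,2]
Rj=np.array([[np.cos(yaw),-np.sin(yaw)],[np.sin(yaw),np.cos(yaw)]])
# knob: top centre of cylinder (top cap) top/scenes
kt=f((322,238),(230,150),4);ks=f((467,163),(250,195),5)
k=tri(T,kt,S,ks);print("knob top",k)
kj=Rj.T@(k[0][:2]-o);print("knob jig",kj,"angle",np.arctan2(-(kj[0]-.06),-(kj[1]-.052)),np.hypot(kj[0]-.06,kj[1]-.052))
bt=[f(p,(380,240),5) for p in[(170,32),(268,206),(143,272),(42,100)]]
bs=[f(p,(310,305),4) for p in[(130,28),(240,80),(143,207),(28,155)]]
# correspond: top order: far-ish, right, near, left
for i in range(4):
  print([ (j,np.round(tri(T,bt[i],S,bs[j])[0],3),round(tri(T,bt[i],S,bs[j])[1],4)) for j in range(4)])
for n,c,pp in(("T",T,bt),("S",S,bs)):
  q=np.array([on(c,p,.024)[:2] for p in pp]);print(n,q.round(4).tolist(),q.mean(0),[np.linalg.norm(q[i]-q[i-1]).round(4) for i in range(4)])
E
```

```text
jig corner tri 1 (array([ 0.65740415, -0.17146333,  0.01486171]), np.float64(0.00042686861493090454))
jig corner tri 2 (array([ 0.4004656 , -0.10950509,  0.01152675]), np.float64(0.00027505316478107457))
jig corner tri 3 (array([0.43690134, 0.04782985, 0.01250037]), np.float64(0.002538541707566806))
top scale 0.9853081092503742 yaw -0.23109371553750066 org [ 0.53329596 -0.05784159]
scene scale 0.9806285160643963 yaw -0.2264094564865548 org [ 0.53420611 -0.05714665]
both scale 0.9827984599407732 yaw -0.2293970567455811 org [ 0.53376205 -0.05758844]
knob top (array([ 0.57322665, -0.10013784,  0.06468699]), np.float64(0.00210801894923006))
knob jig [ 0.0481061  -0.03246089] angle 0.1399014116857972 0.08529424111661246
[(0, array([ 0.475, -0.307,  0.072]), np.float64(0.0407)), (1, array([ 0.504, -0.323,  0.027]), np.float64(0.0011)), (2, array([ 0.487, -0.327, -0.04 ]), np.float64(0.0595)), (3, array([ 0.454, -0.312,  0.017]), np.float64(0.1028))]
[(0, array([ 0.423, -0.342,  0.127]), np.float64(0.0128)), (1, array([ 0.446, -0.359,  0.092]), np.float64(0.0532)), (2, array([ 0.43 , -0.363
[... 226 characters left out ...]
 -0.327, -0.024]), np.float64(0.0457)), (3, array([ 0.401, -0.31 ,  0.019]), np.float64(0.001))]
[(0, array([ 0.476, -0.269,  0.022]), np.float64(0.0031)), (1, array([ 0.504, -0.285, -0.022]), np.float64(0.0492)), (2, array([ 0.489, -0.285, -0.105]), np.float64(0.0124)), (3, array([ 0.455, -0.27 , -0.047]), np.float64(0.0607))]
T [[0.5043, -0.3232], [0.4297, -0.3633], [0.4009, -0.3096], [0.474, -0.2679]] [ 0.45221294 -0.31601754] [np.float64(0.0631), np.float64(0.0847), np.float64(0.0609), np.float64(0.0841)]
S [[0.4765, -0.2702], [0.5063, -0.3209], [0.4305, -0.3619], [0.3987, -0.3135]] [ 0.45298759 -0.3166223 ] [np.float64(0.0891), np.float64(0.0588), np.float64(0.0862), np.float64(0.0579)]
```

play_rows(increments=[{"tx":0.03,"ty":-0.06,"tz":0,"rx":0,"ry":0,"rz":-0.125,"jaw":-0.5},{"tx":0.06,"ty":-0.12,"tz":0,"rx":0,"ry":0,"rz":-0.25,"jaw":0.1},{"tx":0.09,"ty":-0.18,"tz":0,"rx":0,"ry":0,"rz":-0.375,"jaw":0.1},{"tx":0.13,"ty":-0.24,"tz":0,"rx":0,"ry":0,"rz":-0.5,"jaw":0.1},{"tx":0.16,"ty":-0.3,"tz":0,"rx":0,"ry":0,"rz":-0.625,"jaw":0.1},{"tx":0.19,"ty":-0.36,"tz":0,"rx":0,"ry":0,"rz":-0.75,"jaw":0.1},{"tx":0.22,"ty":-0.42,"tz":0,"rx":0,"ry":0,"rz":-0.875,"jaw":0.1},{"tx":0.25,"ty":-0.48,"tz":0,"rx":0,"ry":0,"rz":-1,"jaw":0.1}], squeeze=10)

```text
time: 1.1
tcp_pos: [0.3855, 0.2313, 0.1912]
ee_rot: [0.527, 0.85, 0.0, -0.0]
force: [0.8, 0.4, 0.2]
opening: 0.45
grip_force: 0.0
```

play_rows(increments=[{"tx":0.03,"ty":-0.06,"tz":0,"rx":0,"ry":0,"rz":-0.125,"jaw":0.1},{"tx":0.07,"ty":-0.12,"tz":0,"rx":0,"ry":0,"rz":-0.25,"jaw":0.1},{"tx":0.1,"ty":-0.18,"tz":0,"rx":0,"ry":0,"rz":-0.375,"jaw":0.1},{"tx":0.13,"ty":-0.24,"tz":0,"rx":0,"ry":0,"rz":-0.5,"jaw":0.1},{"tx":0.17,"ty":-0.3,"tz":-0.01,"rx":0,"ry":0,"rz":-0.65,"jaw":0.1},{"tx":0.21,"ty":-0.37,"tz":-0.03,"rx":0,"ry":0,"rz":-0.8,"jaw":0.1},{"tx":0.252,"ty":-0.444,"tz":-0.06,"rx":0,"ry":0,"rz":-1,"jaw":0.1},{"tx":0.252,"ty":-0.444,"tz":-0.08,"rx":0,"ry":0,"rz":-1,"jaw":0.1}])

```text
time: 2.1
tcp_pos: [0.5742, -0.1049, 0.1299]
ee_rot: [0.814, 0.582, -0.001, 0.001]
force: [-0.7, 0.0, 0.4]
opening: 0.45
grip_force: 0.0
```

play_rows(increments=[{"tx":0,"ty":0.004,"tz":-0.02,"rx":0,"ry":0,"rz":0,"jaw":0.1},{"tx":0,"ty":0.004,"tz":-0.05,"rx":0,"ry":0,"rz":0,"jaw":0.1},{"tx":0,"ty":0.004,"tz":-0.08,"rx":0,"ry":0,"rz":0,"jaw":0.1},{"tx":0,"ty":0.004,"tz":-0.1,"rx":0,"ry":0,"rz":0,"jaw":0.1},{"tx":0,"ty":0.004,"tz":-0.11,"rx":0,"ry":0,"rz":0,"jaw":0.1},{"tx":0,"ty":0.004,"tz":-0.11,"rx":0,"ry":0,"rz":0,"jaw":0.1},{"tx":0,"ty":0.004,"tz":-0.11,"rx":0,"ry":0,"rz":0,"jaw":1},{"tx":0,"ty":0.004,"tz":-0.11,"rx":0,"ry":0,"rz":0,"jaw":1}])

```text
time: 3.1
tcp_pos: [0.5746, -0.0971, 0.0495]
ee_rot: [0.811, 0.585, 0.0, 0.0]
force: [0.3, 0.2, -0.4]
opening: 0.303
grip_force: 0.0
```

play_rows(increments=[{"tx":0,"ty":0,"tz":0,"rx":0,"ry":0,"rz":0,"jaw":1},{"tx":0,"ty":0,"tz":0,"rx":0,"ry":0,"rz":0,"jaw":1},{"tx":0,"ty":0,"tz":0,"rx":0,"ry":0,"rz":0,"jaw":1},{"tx":-0.0143,"ty":0.0067,"tz":0,"rx":0,"ry":0,"rz":-0.178,"jaw":1},{"tx":-0.0275,"ty":0.0154,"tz":0,"rx":0,"ry":0,"rz":-0.356,"jaw":1},{"tx":-0.0395,"ty":0.0258,"tz":0,"rx":0,"ry":0,"rz":-0.533,"jaw":1},{"tx":-0.0497,"ty":0.0377,"tz":0,"rx":0,"ry":0,"rz":-0.711,"jaw":1},{"tx":-0.0584,"ty":0.0511,"tz":0,"rx":0,"ry":0,"rz":-0.889,"jaw":1}], squeeze=10)

```text
time: 4.1
tcp_pos: [0.5301, -0.0585, 0.0489]
ee_rot: [0.963, 0.27, 0.0, -0.0]
force: [-0.1, 0.6, -0.2]
opening: 0.006
grip_force: 0.0
```

The fingers shut on nothing, so I'll look.

```bash
python3 - <<'E'
from h import *
d={n:ctrl.read_camera(n) for n in("top","scene")};pickle.dump(d,open("d1.pkl","wb"))
a=cv2.resize(d["top"]["pixels"][130:290,230:350,::-1],None,fx=3,fy=3,interpolation=2)
b=cv2.resize(d["scene"]["pixels"][150:280,250:390,::-1],None,fx=3,fy=3,interpolation=2)
o=np.zeros((480,790,3),np.uint8);o[:,:360]=a;o[:390,365:785]=b
cv2.imwrite("pics/c3.png",o);s=ctrl.read_state();print(s["tcp_pos"],s["joints"],s["opening"])
for n in d:print(n,proj(d[n],s["tcp_pos"]))
E
```

```text
[ 0.52997974 -0.05754091  0.04877943] [-0.64505533  0.32708654  0.78066424  1.90151075 -0.26910278  1.02045192
 -0.76858287] 0.006767291962554674
top [289.74223837 230.1519234 ]
scene [314.75499217 227.29204446]
```

View pics/c3.png

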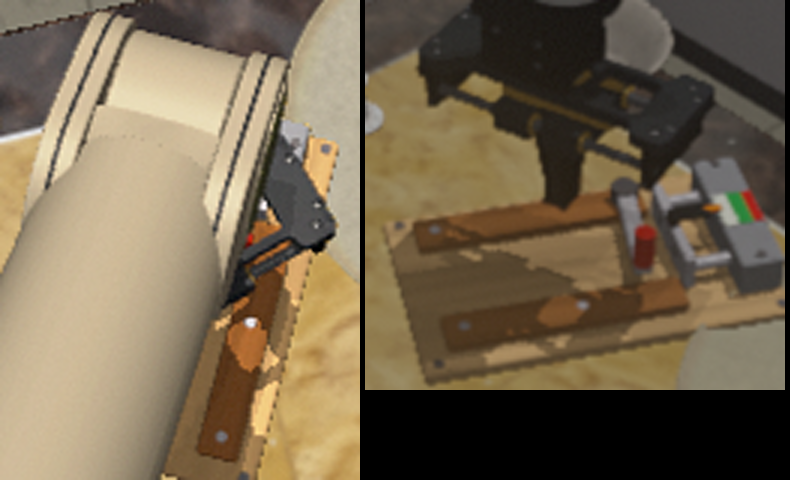

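The knob is untouched at scene px (343,232). The shut fingertips appear at about (317,218), but the projected TCP is (315,227), so the tips may sit higher than assumed. I'll zoom in on the tips.

```bash
python3 - <<'E'
from h import *
c=pickle.load(open("d1.pkl","rb"))["scene"]
im=c["pixels"][180:250,290:370,::-1];im=np.clip(im.astype(float)*1.8,0,255).astype(np.uint8)
cv2.imwrite("pics/c4.png",cv2.resize(im,None,fx=7,fy=7,interpolation=2))
for z in(.049,.06,.07,.08):print(z,proj(c,[.530,-.0575,z]))
E
```

```text
0.049 [314.75550985 227.20072345]
0.06 [314.81008468 223.32676435]
0.07 [314.86027581 219.76397942]
0.08 [314.91102659 216.16146822]
```

View pics/c4.png

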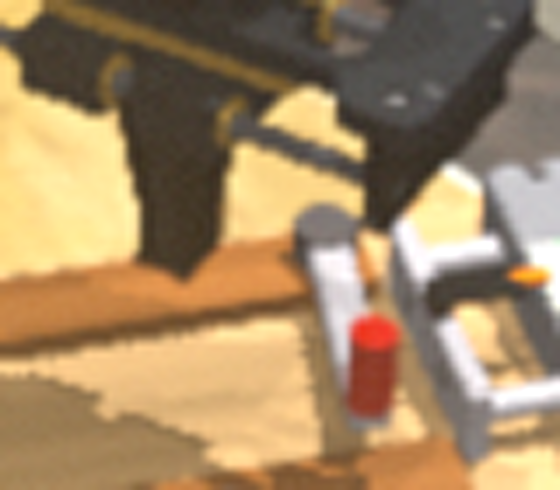

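play_rows(increments=[{"tx":0,"ty":0,"tz":-0.01,"rx":0,"ry":0,"rz":0,"jaw":1},{"tx":0,"ty":0,"tz":-0.02,"rx":0,"ry":0,"rz":0,"jaw":1},{"tx":0,"ty":0,"tz":-0.03,"rx":0,"ry":0,"rz":0,"jaw":1},{"tx":0,"ty":0,"tz":-0.04,"rx":0,"ry":0,"rz":0,"jaw":1},{"tx":0,"ty":0,"tz":-0.044,"rx":0,"ry":0,"rz":0,"jaw":1},{"tx":0,"ty":0,"tz":-0.048,"rx":0,"ry":0,"rz":0,"jaw":1},{"tx":0,"ty":0,"tz":-0.051,"rx":0,"ry":0,"rz":0,"jaw":1},{"tx":0,"ty":0,"tz":-0.051,"rx":0,"ry":0,"rz":0,"jaw":1}])

```text
time: 5.2
tcp_pos: [0.5303, -0.0587, 0.0106]
ee_rot: [0.962, 0.272, 0.0, 0.0]
force: [-0.5, 0.6, 0.6]
opening: 0.009
grip_force: 0.0
```

play_rows(increments=[{"tx":0,"ty":0,"tz":-0.004,"rx":0,"ry":0,"rz":0,"jaw":1},{"tx":0,"ty":0,"tz":-0.008,"rx":0,"ry":0,"rz":0,"jaw":1},{"tx":0,"ty":0,"tz":-0.011,"rx":0,"ry":0,"rz":0,"jaw":1},{"tx":0,"ty":0,"tz":-0.014,"rx":0,"ry":0,"rz":0,"jaw":1},{"tx":0,"ty":0,"tz":-0.017,"rx":0,"ry":0,"rz":0,"jaw":1},{"tx":0,"ty":0,"tz":-0.02,"rx":0,"ry":0,"rz":0,"jaw":1},{"tx":0,"ty":0,"tz":-0.023,"rx":0,"ry":0,"rz":0,"jaw":1},{"tx":0,"ty":0,"tz":-0.025,"rx":0,"ry":0,"rz":0,"jaw":1}])

```text
time: 6.2
tcp_pos: [0.5303, -0.0587, -0.0083]
ee_rot: [0.962, 0.272, -0.0, 0.0]
force: [-0.4, 0.3, -0.4]
opening: 0.007
grip_force: 0.0
```

play_rows(increments=[{"tx":0,"ty":0,"tz":0.05,"rx":0,"ry":0,"rz":0,"jaw":1},{"tx":0,"ty":0,"tz":0.1,"rx":0,"ry":0,"rz":0,"jaw":0.1},{"tx":0.01,"ty":-0.01,"tz":0.12,"rx":0,"ry":0,"rz":0.2,"jaw":0.1},{"tx":0.02,"ty":-0.02,"tz":0.12,"rx":0,"ry":0,"rz":0.4,"jaw":0.1},{"tx":0.03,"ty":-0.03,"tz":0.12,"rx":0,"ry":0,"rz":0.6,"jaw":0.1},{"tx":0.045,"ty":-0.045,"tz":0.12,"rx":0,"ry":0,"rz":0.8,"jaw":0.1},{"tx":0.0576,"ty":-0.0551,"tz":0.12,"rx":0,"ry":0,"rz":0.89,"jaw":0.1},{"tx":0.0576,"ty":-0.0551,"tz":0.12,"rx":0,"ry":0,"rz":0.89,"jaw":0.1}])

```text
time: 7.2
tcp_pos: [0.5737, -0.1008, 0.0818]
ee_rot: [0.811, 0.584, -0.0, 0.0]
force: [-0.2, 1.0, -0.8]
opening: 0.451
grip_force: 0.0
```

play_rows(increments=[{"tx":0,"ty":0,"tz":-0.02,"rx":0,"ry":0,"rz":0,"jaw":0.1},{"tx":0,"ty":0,"tz":-0.04,"rx":0,"ry":0,"rz":0,"jaw":0.1},{"tx":0,"ty":0,"tz":-0.06,"rx":0,"ry":0,"rz":0,"jaw":0.1},{"tx":0,"ty":0,"tz":-0.077,"rx":0,"ry":0,"rz":0,"jaw":0.1},{"tx":0,"ty":0,"tz":-0.077,"rx":0,"ry":0,"rz":0,"jaw":1},{"tx":0,"ty":0,"tz":-0.077,"rx":0,"ry":0,"rz":0,"jaw":1},{"tx":0,"ty":0,"tz":-0.077,"rx":0,"ry":0,"rz":0,"jaw":1},{"tx":0,"ty":0,"tz":-0.077,"rx":0,"ry":0,"rz":0,"jaw":1}], squeeze=10)

```text
time: 8.2
tcp_pos: [0.5739, -0.1001, 0.0246]
ee_rot: [0.811, 0.585, 0.0, 0.0]
force: [0.3, -0.4, 1.6]
opening: 0.178
grip_force: 10.0
```

play_rows(increments=[{"tx":-0.007,"ty":0.003,"tz":0,"rx":0,"ry":0,"rz":-0.089,"jaw":1},{"tx":-0.0143,"ty":0.0067,"tz":0,"rx":0,"ry":0,"rz":-0.178,"jaw":1},{"tx":-0.0211,"ty":0.0108,"tz":0,"rx":0,"ry":0,"rz":-0.267,"jaw":1},{"tx":-0.0275,"ty":0.0154,"tz":0,"rx":0,"ry":0,"rz":-0.356,"jaw":1},{"tx":-0.0395,"ty":0.0258,"tz":0,"rx":0,"ry":0,"rz":-0.533,"jaw":1},{"tx":-0.0497,"ty":0.0377,"tz":0,"rx":0,"ry":0,"rz":-0.711,"jaw":1},{"tx":-0.0584,"ty":0.0511,"tz":0,"rx":0,"ry":0,"rz":-0.889,"jaw":1},{"tx":-0.0584,"ty":0.0511,"tz":0,"rx":0,"ry":0,"rz":-0.889,"jaw":1}])

```text
time: 9.2
tcp_pos: [0.5286, -0.0618, 0.0245]
ee_rot: [0.962, 0.271, -0.001, -0.0]
force: [-5.8, -2.1, 6.5]
opening: 0.174
grip_force: 10.0
```

play_rows(increments=[{"tx":-0.006,"ty":0.0129,"tz":0,"rx":0,"ry":0,"rz":-0.162,"jaw":1},{"tx":-0.0105,"ty":0.0267,"tz":0,"rx":0,"ry":0,"rz":-0.323,"jaw":1},{"tx":-0.0132,"ty":0.0408,"tz":0,"rx":0,"ry":0,"rz":-0.485,"jaw":1},{"tx":-0.014,"ty":0.0552,"tz":0,"rx":0,"ry":0,"rz":-0.647,"jaw":1},{"tx":-0.0131,"ty":0.0695,"tz":0,"rx":0,"ry":0,"rz":-0.809,"jaw":1},{"tx":-0.0115,"ty":0.077,"tz":0,"rx":0,"ry":0,"rz":-0.93,"jaw":1},{"tx":-0.0103,"ty":0.0836,"tz":0,"rx":0,"ry":0,"rz":-0.93,"jaw":1},{"tx":-0.0103,"ty":0.0836,"tz":0,"rx":0,"ry":0,"rz":-0.93,"jaw":1}])

```text
time: 10.2
tcp_pos: [0.5204, 0.0005, 0.0241]
ee_rot: [0.996, -0.089, -0.002, 0.0]
force: [-8.3, -1.3, 7.4]
opening: 0.174
grip_force: 10.0
```

play_rows(increments=[{"tx":0.002,"ty":0.003,"tz":0,"rx":0,"ry":0,"rz":0,"jaw":1},{"tx":0.003,"ty":0.006,"tz":0,"rx":0,"ry":0,"rz":0,"jaw":1},{"tx":0.003,"ty":0.006,"tz":0,"rx":0,"ry":0,"rz":0,"jaw":1},{"tx":0.003,"ty":0.006,"tz":0,"rx":0,"ry":0,"rz":0,"jaw":1},{"tx":0.003,"ty":0.006,"tz":0,"rx":0,"ry":0,"rz":0,"jaw":1},{"tx":0.003,"ty":0.006,"tz":0,"rx":0,"ry":0,"rz":0,"jaw":1},{"tx":0.003,"ty":0.006,"tz":0,"rx":0,"ry":0,"rz":0,"jaw":1},{"tx":0.003,"ty":0.006,"tz":0,"rx":0,"ry":0,"rz":0,"jaw":1}])

```text
time: 11.2
tcp_pos: [0.521, 0.0007, 0.0237]
ee_rot: [0.996, -0.091, -0.003, 0.002]
force: [-13.0, -14.4, 9.5]
opening: 0.177
grip_force: 10.0
```

play_rows(increments=[{"tx":-0.001,"ty":-0.005,"tz":0,"rx":0,"ry":0,"rz":0,"jaw":1},{"tx":-0.001,"ty":-0.005,"tz":0,"rx":0,"ry":0,"rz":0,"jaw":0},{"tx":-0.001,"ty":-0.005,"tz":0,"rx":0,"ry":0,"rz":0,"jaw":0},{"tx":-0.001,"ty":-0.005,"tz":0,"rx":0,"ry":0,"rz":0,"jaw":0},{"tx":-0.001,"ty":-0.005,"tz":0.03,"rx":0,"ry":0,"rz":0,"jaw":0},{"tx":-0.001,"ty":-0.005,"tz":0.07,"rx":0,"ry":0,"rz":0,"jaw":0},{"tx":-0.001,"ty":-0.005,"tz":0.12,"rx":0,"ry":0,"rz":0.1,"jaw":0},{"tx":-0.001,"ty":-0.005,"tz":0.15,"rx":0,"ry":0,"rz":0.25,"jaw":0}])

```text
time: 12.2
tcp_pos: [0.5243, 0.0018, 0.1384]
ee_rot: [1.0, 0.01, 0.001, -0.0]
force: [-0.5, 1.0, -0.0]
opening: 0.504
grip_force: 0.0
```

play_rows(increments=[{"tx":-0.006,"ty":-0.026,"tz":0,"rx":0,"ry":0,"rz":0.125,"jaw":0},{"tx":-0.012,"ty":-0.053,"tz":0,"rx":0,"ry":0,"rz":0.25,"jaw":0},{"tx":-0.018,"ty":-0.08,"tz":0,"rx":0,"ry":0,"rz":0.375,"jaw":0},{"tx":-0.024,"ty":-0.106,"tz":0,"rx":0,"ry":0,"rz":0.5,"jaw":0},{"tx":-0.03,"ty":-0.132,"tz":0,"rx":0,"ry":0,"rz":0.625,"jaw":0},{"tx":-0.036,"ty":-0.16,"tz":0,"rx":0,"ry":0,"rz":0.75,"jaw":0},{"tx":-0.042,"ty":-0.186,"tz":0,"rx":0,"ry":0,"rz":0.875,"jaw":0},{"tx":-0.048,"ty":-0.212,"tz":0,"rx":0,"ry":0,"rz":1,"jaw":0}])

```text
time: 13.2
tcp_pos: [0.4876, -0.1578, 0.1368]
ee_rot: [0.92, 0.392, 0.0, 0.0]
force: [0.8, -0.1, 0.3]
opening: 0.499
grip_force: 0.0
```

play_rows(increments=[{"tx":-0.006,"ty":-0.026,"tz":0,"rx":0,"ry":0,"rz":0.125,"jaw":0},{"tx":-0.012,"ty":-0.053,"tz":0,"rx":0,"ry":0,"rz":0.25,"jaw":0},{"tx":-0.018,"ty":-0.08,"tz":0,"rx":0,"ry":0,"rz":0.375,"jaw":0},{"tx":-0.024,"ty":-0.106,"tz":0,"rx":0,"ry":0,"rz":0.5,"jaw":0},{"tx":-0.03,"ty":-0.132,"tz":0,"rx":0,"ry":0,"rz":0.625,"jaw":0},{"tx":-0.036,"ty":-0.16,"tz":0,"rx":0,"ry":0,"rz":0.75,"jaw":0},{"tx":-0.042,"ty":-0.186,"tz":0,"rx":0,"ry":0,"rz":0.875,"jaw":0},{"tx":-0.048,"ty":-0.212,"tz":0,"rx":0,"ry":0,"rz":1,"jaw":0}])

```text
time: 14.2
tcp_pos: [0.4516, -0.3169, 0.1367]
ee_rot: [0.7, 0.715, 0.0, 0.0]
force: [-0.2, 0.2, -0.7]
opening: 0.5
grip_force: 0.0
```

play_rows(increments=[{"tx":0,"ty":0,"tz":-0.02,"rx":0,"ry":0,"rz":0.2,"jaw":0},{"tx":0.001,"ty":0,"tz":-0.05,"rx":0,"ry":0,"rz":0.4,"jaw":0},{"tx":0.001,"ty":0,"tz":-0.08,"rx":0,"ry":0,"rz":0.61,"jaw":0},{"tx":0.001,"ty":0,"tz":-0.1,"rx":0,"ry":0,"rz":0.61,"jaw":0},{"tx":0.001,"ty":0,"tz":-0.1,"rx":0,"ry":0,"rz":0.61,"jaw":0},{"tx":0.001,"ty":0,"tz":-0.13,"rx":0,"ry":0,"rz":0.61,"jaw":0},{"tx":0.001,"ty":0,"tz":-0.155,"rx":0,"ry":0,"rz":0.61,"jaw":0},{"tx":0.001,"ty":0,"tz":-0.17,"rx":0,"ry":0,"rz":0.61,"jaw":0}])

```text
time: 15.2
tcp_pos: [0.4522, -0.3162, 0.0084]
ee_rot: [0.512, 0.859, -0.0, -0.0]
force: [-0.3, -0.3, 0.4]
opening: 0.502
grip_force: 0.0
```

```bash
python3 - <<'E'
from h import *
d={n:ctrl.read_camera(n) for n in("top","scene")};pickle.dump(d,open("d2.pkl","wb"))
for n in d:
    hsv=cv2.cvtColor(d[n]["pixels"],cv2.COLOR_RGB2HSV)
    m=(((hsv[...,0]<6)|(hsv[...,0]>174))&(hsv[...,1]>170)&(hsv[...,2]>60)).astype(np.uint8)
    k,l,st,ce=cv2.connectedComponentsWithStats(m)
    for i in range(1,k):
        if 8<st[i,4]<900:print(n,st[i],ce[i], on(d[n],ce[i],.06))
a=cv2.resize(d["top"]["pixels"][150:300,230:440,::-1],None,fx=2,fy=2,interpolation=2)
b=cv2.resize(d["scene"]["pixels"][190:370,250:400,::-1],None,fx=2.4,fy=2.4,interpolation=2)
o=np.zeros((432,785,3),np.uint8);o[:300,:420]=a;o[:,424:784]=b;cv2.imwrite("pics/c5.png",o)
s=ctrl.read_state();print(s["tcp_pos"],s["ee_rot"],s["force"],s["joints"])
E
```

```text
top [299 164  15   6  47] [305.72340426 166.82978723] [ 0.66592319 -0.08945374  0.06      ]
top [259 229   7  10  53] [262.13207547 233.79245283] [ 5.19037899e-01 -3.93989448e-04  6.00000000e-02]
scene [212   0  21  16  70] [223.8          6.57142857] [0.79954704 1.16753677 0.06      ]
scene [232   6   6  16  61] [234.98360656  13.80327869] [0.81047169 1.08553131 0.06      ]
scene [ 97  10  48  32 461] [115.23644252  26.81344902] [0.40074418 1.16213487 0.06      ]
scene [297 206   5   5  20] [299.05 208.1 ] [0.52302037 0.00320387 0.06      ]
scene [379 218   3   5  10] [380.1 220.4] [ 0.65894457 -0.11302618  0.06      ]
[ 0.45172373 -0.31596771  0.00821951] [ 5.11900492e-01  8.59044366e-01 -1.74604595e-04 -7.95748429e-04] [ 0.12970104 -0.03622522  0.59379765] [-0.09431632  0.43647181  0.75056895  1.88207662 -0.35820211  0.96345687
  1.31434486]
```

View pics/c5.png

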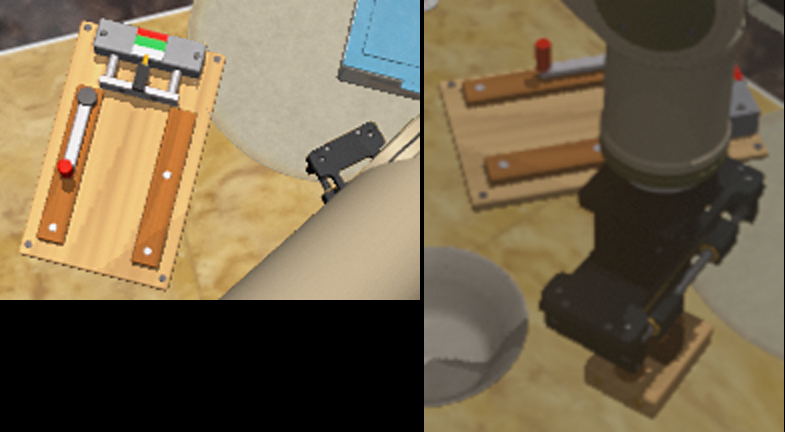

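The picture shows the keeper open: the bar lies along the left rail with the knob at top px (262,234). The gripper straddles the block's rib at about (350,330) in the scene view. I'll grip the rib and lift.

play_rows(increments=[{"tx":0,"ty":0,"tz":0,"rx":0,"ry":0,"rz":0,"jaw":1},{"tx":0,"ty":0,"tz":0,"rx":0,"ry":0,"rz":0,"jaw":1},{"tx":0,"ty":0,"tz":0,"rx":0,"ry":0,"rz":0,"jaw":1},{"tx":0,"ty":0,"tz":0,"rx":0,"ry":0,"rz":0,"jaw":1},{"tx":0,"ty":0,"tz":0.01,"rx":0,"ry":0,"rz":0,"jaw":1},{"tx":0,"ty":0,"tz":0.04,"rx":0,"ry":0,"rz":0,"jaw":1},{"tx":0,"ty":0,"tz":0.08,"rx":0,"ry":0,"rz":0,"jaw":1},{"tx":0,"ty":0,"tz":0.12,"rx":0,"ry":0,"rz":0,"jaw":1}], squeeze=30)

```text
time: 16.3
tcp_pos: [0.4519, -0.3162, 0.1001]
ee_rot: [0.512, 0.859, -0.0, -0.0]
force: [0.1, 0.9, -1.5]
opening: 0.268
grip_force: 30.0
```

play_rows(increments=[{"tx":0.01,"ty":0.03,"tz":0,"rx":0,"ry":0,"rz":-0.1,"jaw":1},{"tx":0.025,"ty":0.08,"tz":0,"rx":0,"ry":0,"rz":-0.22,"jaw":1},{"tx":0.04,"ty":0.13,"tz":0,"rx":0,"ry":0,"rz":-0.35,"jaw":1},{"tx":0.06,"ty":0.19,"tz":0,"rx":0,"ry":0,"rz":-0.5,"jaw":1},{"tx":0.08,"ty":0.25,"tz":0,"rx":0,"ry":0,"rz":-0.65,"jaw":1},{"tx":0.095,"ty":0.3,"tz":0,"rx":0,"ry":0,"rz":-0.8,"jaw":1},{"tx":0.1095,"ty":0.3447,"tz":0,"rx":0,"ry":0,"rz":-0.923,"jaw":1},{"tx":0.1095,"ty":0.3447,"tz":0,"rx":0,"ry":0,"rz":-0.923,"jaw":1}])

```text
time: 17.3
tcp_pos: [0.5349, -0.0544, 0.0991]
ee_rot: [0.782, 0.624, 0.0, -0.0]
force: [0.3, -0.8, -2.1]
opening: 0.27
grip_force: 30.0
```

```bash
python3 - <<'E'
from h import *
s=ctrl.read_state();e=s["ee_rot"];print(s["tcp_pos"],2*np.arctan2(e[1],e[0])-np.pi/2,s["force"],s["joints"])
# jig refinement from d2 top picture: rail orange-brown mask
c=pickle.load(open("d2.pkl","rb"))["top"]
hsv=cv2.cvtColor(c["pixels"],cv2.COLOR_RGB2HSV)
m=((hsv[...,0]<15)&(hsv[...,0]>6)&(hsv[...,1]>140)&(hsv[...,2]>60)&(hsv[...,2]<215)).astype(np.uint8)
m[:,:235]=0;m[:,345:]=0;m[:180]=0;m[300:]=0
k,l,st,ce=cv2.connectedComponentsWithStats(cv2.morphologyEx(m,cv2.MORPH_OPEN,np.ones((3,3))))
for i in range(1,k):
    if st[i,4]>150:
        cn=cv2.findContours((l==i).astype(np.uint8),0,2)[0][0]
        b=cv2.boxPoints(cv2.minAreaRect(cn));w=np.array([on(c,p,.022)[:2] for p in b])
        e=[w[(j+1)%4]-w[j] for j in range(4)];L=max(e,key=np.linalg.norm)
        print(st[i],np.arctan(L[1]/L[0]),w.mean(0),[round(float(np.linalg.norm(x)),4) for x in e[:2]])
E
```

```text
[ 0.53492024 -0.05439903  0.09905803] -0.22428646275067066 [ 0.26240856 -0.77338323 -2.12271381] [-0.69870791  0.27123697  0.82975483  1.84442959 -0.22169761  1.12175015
 -0.01419986]
[249 202  31  70 585] -0.23036560184382784 [ 0.52399411 -0.00109956] [0.1589, 0.0298]
[ 296  205   32   79 1044] -0.22814740557341626 [ 0.50787268 -0.10407247] [0.1738, 0.0295]
```

play_rows(increments=[{"tx":0.006,"ty":-0.003,"tz":-0.01,"rx":0,"ry":0,"rz":-0.006,"jaw":1},{"tx":0.012,"ty":-0.0067,"tz":-0.03,"rx":0,"ry":0,"rz":-0.006,"jaw":1},{"tx":0.012,"ty":-0.0067,"tz":-0.05,"rx":0,"ry":0,"rz":-0.006,"jaw":1},{"tx":0.012,"ty":-0.0067,"tz":-0.065,"rx":0,"ry":0,"rz":-0.006,"jaw":1},{"tx":0.012,"ty":-0.0067,"tz":-0.075,"rx":0,"ry":0,"rz":-0.006,"jaw":1},{"tx":0.012,"ty":-0.0067,"tz":-0.079,"rx":0,"ry":0,"rz":-0.006,"jaw":1},{"tx":0.012,"ty":-0.0067,"tz":-0.079,"rx":0,"ry":0,"rz":-0.006,"jaw":1},{"tx":0.012,"ty":-0.0067,"tz":-0.079,"rx":0,"ry":0,"rz":-0.006,"jaw":1}])

```text
time: 18.3
tcp_pos: [0.5437, -0.0627, 0.0403]
ee_rot: [0.784, 0.62, 0.0, 0.0]
force: [-0.9, 0.6, -1.5]
opening: 0.269
grip_force: 30.0
```

```bash
python3 - <<'E'
from h import *
d={n:ctrl.read_camera(n) for n in("top","scene")};pickle.dump(d,open("d3.pkl","wb"))
a=cv2.resize(d["top"]["pixels"][150:300,230:350,::-1],None,fx=3,fy=3,interpolation=2)
b=cv2.resize(d["scene"]["pixels"][180:290,250:400,::-1],None,fx=2.8,fy=2.8,interpolation=2)
o=np.zeros((450,785,3),np.uint8);o[:,:360]=a;o[:308,362:782]=b;cv2.imwrite("pics/c6.png",o)
s=ctrl.read_state();e=s["ee_rot"];p=s["tcp_pos"][:2]-[.5341,-.0571];y=-.229
print(s["tcp_pos"],2*np.arctan2(e[1],e[0])-np.pi/2,s["force"],np.array([[np.cos(y),np.sin(y)],[-np.sin(y),np.cos(y)]])@p)
E
```

```text
[ 0.54368176 -0.06269887  0.04022841] -0.2329315361729174 [-0.54760967  0.67401996 -1.44844509] [ 0.01060258 -0.00327761]
```

View pics/c6.png

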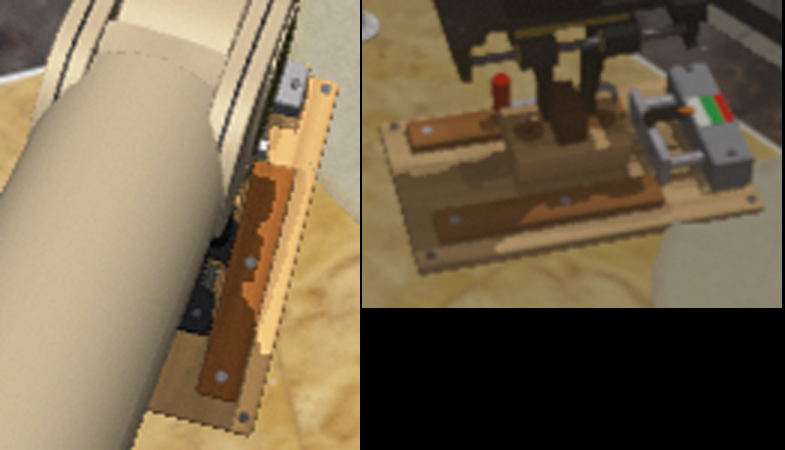

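The block hangs over the channel, parallel to the rails. It is at scene px (450,235) and about 3 mm to the right of centre, so I'll correct that and set it down.

play_rows(increments=[{"tx":0.001,"ty":0.0043,"tz":0,"rx":0,"ry":0,"rz":0.005,"jaw":1},{"tx":0.001,"ty":0.0043,"tz":0,"rx":0,"ry":0,"rz":0.005,"jaw":1},{"tx":0.001,"ty":0.0043,"tz":-0.005,"rx":0,"ry":0,"rz":0.005,"jaw":1},{"tx":0.001,"ty":0.0043,"tz":-0.01,"rx":0,"ry":0,"rz":0.005,"jaw":1},{"tx":0.001,"ty":0.0043,"tz":-0.015,"rx":0,"ry":0,"rz":0.005,"jaw":1},{"tx":0.001,"ty":0.0043,"tz":-0.02,"rx":0,"ry":0,"rz":0.005,"jaw":1},{"tx":0.001,"ty":0.0043,"tz":-0.024,"rx":0,"ry":0,"rz":0.005,"jaw":1},{"tx":0.001,"ty":0.0043,"tz":-0.0255,"rx":0,"ry":0,"rz":0.005,"jaw":1}])

```text
time: 19.4
tcp_pos: [0.5441, -0.0595, 0.0215]
ee_rot: [0.783, 0.622, 0.0, -0.0]
force: [-9.8, 1.6, 22.8]
opening: 0.274
grip_force: 30.0
```

```bash
cat > st.py <<'E'
from h import *
s=ctrl.read_state();e=s["ee_rot"];p=s["tcp_pos"][:2]-[.5341,-.0571];y=-.229
R=np.array([[np.cos(y),np.sin(y)],[-np.sin(y),np.cos(y)]])
print("t",s["time"],"z",s["tcp_pos"][2].round(4),"yaw",2*np.arctan2(e[1],e[0])-np.pi/2,"jig xy",(R@p).round(4),"F jig",(R@np.array(s["force"])[:2]).round(2),"Fz",s["force"][2],"M",np.round(s["wrist_torque"],2))
E
python3 st.py
```

```text
t 19.4 z 0.0215 yaw -0.22927913809961087 jig xy [ 0.0103 -0.0001] F jig [-9.93 -0.63] Fz 22.7921280157515 M [ 0.4   2.35 -0.02]
```

play_rows(increments=[{"tx":0,"ty":0,"tz":0.0015,"rx":0,"ry":0,"rz":0,"jaw":1},{"tx":0,"ty":0,"tz":0.002,"rx":0,"ry":0,"rz":0,"jaw":1},{"tx":0.0039,"ty":-0.0009,"tz":0.002,"rx":0,"ry":0,"rz":0,"jaw":1},{"tx":0.0078,"ty":-0.0018,"tz":0.002,"rx":0,"ry":0,"rz":0,"jaw":1},{"tx":0.0117,"ty":-0.0027,"tz":0.002,"rx":0,"ry":0,"rz":0,"jaw":1},{"tx":0.0156,"ty":-0.0036,"tz":0.002,"rx":0,"ry":0,"rz":0,"jaw":1},{"tx":0.0195,"ty":-0.0045,"tz":0.002,"rx":0,"ry":0,"rz":0,"jaw":1},{"tx":0.0195,"ty":-0.0045,"tz":0.002,"rx":0,"ry":0,"rz":0,"jaw":1}])

```text
time: 20.4
tcp_pos: [0.559, -0.063, 0.0222]
ee_rot: [0.783, 0.622, -0.0, 0.0]
force: [0.7, 0.3, -1.8]
opening: 0.271
grip_force: 30.0
```

```bash
python3 st.py
```

```text
t 20.4 z 0.0222 yaw -0.2291731860657662 jig xy [ 0.0256 -0.0001] F jig [0.57 0.42] Fz -1.7793819011872591 M [-0.12  0.09 -0.03]
```

play_rows(increments=[{"tx":0.0026,"ty":-0.0006,"tz":-0.0003,"rx":0,"ry":0,"rz":0,"jaw":1},{"tx":0.0052,"ty":-0.0012,"tz":-0.0006,"rx":0,"ry":0,"rz":0,"jaw":1},{"tx":0.0078,"ty":-0.0018,"tz":-0.0006,"rx":0,"ry":0,"rz":0,"jaw":1},{"tx":0.0104,"ty":-0.0024,"tz":-0.0006,"rx":0,"ry":0,"rz":0,"jaw":1},{"tx":0.013,"ty":-0.003,"tz":-0.0006,"rx":0,"ry":0,"rz":0,"jaw":1},{"tx":0.0156,"ty":-0.0036,"tz":-0.0006,"rx":0,"ry":0,"rz":0,"jaw":1},{"tx":0.0182,"ty":-0.0042,"tz":-0.0006,"rx":0,"ry":0,"rz":0,"jaw":1},{"tx":0.0182,"ty":-0.0042,"tz":-0.0006,"rx":0,"ry":0,"rz":0,"jaw":1}])

```text
time: 21.4
tcp_pos: [0.5721, -0.0659, 0.0217]
ee_rot: [0.783, 0.622, -0.0, -0.0]
force: [-4.7, 1.3, 2.2]
opening: 0.274
grip_force: 30.0
```

```bash
python3 st.py
```

```text
t 21.4 z 0.0217 yaw -0.22917958731382337 jig xy [0.039  0.0001] F jig [-4.85  0.23] Fz 2.2171940163914523 M [ 0.29  1.11 -0.13]
```

play_rows(increments=[{"tx":0.0022,"ty":-0.0005,"tz":0,"rx":0,"ry":0,"rz":0,"jaw":1},{"tx":0.0044,"ty":-0.001,"tz":0,"rx":0,"ry":0,"rz":0,"jaw":1},{"tx":0.0066,"ty":-0.0015,"tz":0,"rx":0,"ry":0,"rz":0,"jaw":1},{"tx":0.0088,"ty":-0.002,"tz":0,"rx":0,"ry":0,"rz":0,"jaw":1},{"tx":0.011,"ty":-0.0026,"tz":0,"rx":0,"ry":0,"rz":0,"jaw":1},{"tx":0.011,"ty":-0.0026,"tz":0,"rx":0,"ry":0,"rz":0,"jaw":1},{"tx":0.011,"ty":-0.0026,"tz":0,"rx":0,"ry":0,"rz":0,"jaw":1},{"tx":0.011,"ty":-0.0026,"tz":0,"rx":0,"ry":0,"rz":0,"jaw":1}])

```text
time: 22.4
tcp_pos: [0.5789, -0.0674, 0.0217]
ee_rot: [0.783, 0.622, -0.001, -0.002]
force: [-12.2, 3.7, 9.9]
opening: 0.271
grip_force: 30.0
```

```bash
python3 st.py; python3 - <<'E'
from h import *
d={n:ctrl.read_camera(n) for n in("top","scene")}
a=cv2.resize(d["top"]["pixels"][150:290,230:350,::-1],None,fx=3,fy=3,interpolation=2)
b=cv2.resize(d["scene"]["pixels"][180:280,290:400,::-1],None,fx=3.9,fy=3.9,interpolation=2)
o=np.zeros((420,795,3),np.uint8);o[:,:360]=a;o[:390,362:791]=b;o=np.clip(o*1.4,0,255).astype(np.uint8);cv2.imwrite("pics/c7.png",o)
E
python3 st.py
```

```text
t 22.4 z 0.0217 yaw -0.22924961489438966 jig xy [0.0459 0.0001] F jig [-12.68   0.84] Fz 9.893449616595568 M [ 0.72  2.79 -0.1 ]
t 22.5 z 0.0217 yaw -0.2292865447244019 jig xy [0.046  0.0001] F jig [-12.06   0.92] Fz 9.256866179893555 M [ 0.73  2.77 -0.17]
```

View pics/c7.png

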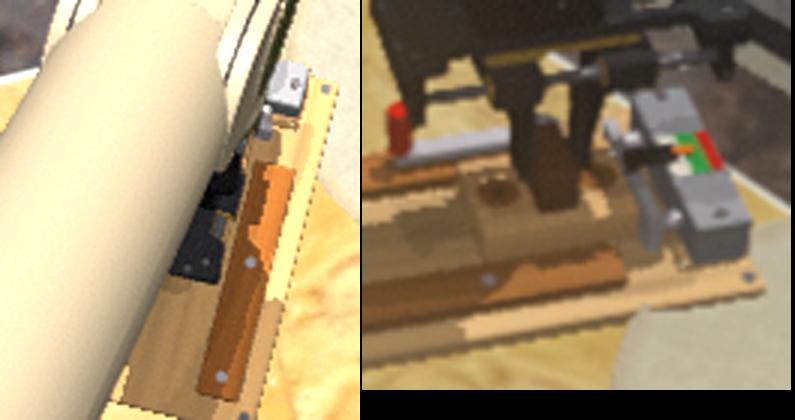

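The pointer tip is over the green part (scene crop 690,150), the block lies flat against the plate and the keeper is still open. I'll add a small nudge and settle.

play_rows(increments=[{"tx":0.0007,"ty":-0.0002,"tz":0.0002,"rx":0,"ry":0,"rz":0,"jaw":1},{"tx":0.0013,"ty":-0.0003,"tz":0.0002,"rx":0,"ry":0,"rz":0,"jaw":1},{"tx":0.0013,"ty":-0.0003,"tz":0.0002,"rx":0,"ry":0,"rz":0,"jaw":1},{"tx":0.0013,"ty":-0.0003,"tz":0.0002,"rx":0,"ry":0,"rz":0,"jaw":1},{"tx":0.0013,"ty":-0.0003,"tz":0.0002,"rx":0,"ry":0,"rz":0,"jaw":1},{"tx":0.0013,"ty":-0.0003,"tz":0.0002,"rx":0,"ry":0,"rz":0,"jaw":1},{"tx":0.0013,"ty":-0.0003,"tz":0.0002,"rx":0,"ry":0,"rz":0,"jaw":1},{"tx":0.0013,"ty":-0.0003,"tz":0.0002,"rx":0,"ry":0,"rz":0,"jaw":1}])

```text
time: 23.5
tcp_pos: [0.5795, -0.0676, 0.0217]
ee_rot: [0.783, 0.622, -0.001, -0.002]
force: [-14.4, 4.0, 9.9]
opening: 0.27
grip_force: 30.0
```

```bash
python3 st.py; python3 - <<'E'
from h import *
c=ctrl.read_camera("scene");hsv=cv2.cvtColor(c["pixels"],cv2.COLOR_RGB2HSV)[200:240,350:395]
for n,lo,hi,s in(("green",40,80,120),("orange",9,22,190)):
    m=(hsv[...,0]>=lo)&(hsv[...,0]<=hi)&(hsv[...,1]>s)&(hsv[...,2]>90);v,u=np.nonzero(m)
    y=-.229;R=np.array([[np.cos(y),np.sin(y)],[-np.sin(y),np.cos(y)]])
    for z in(.042,.045,.048):
        X=np.array([R@(on(c,(a+350,b+200),z)[:2]-[.5341,-.0571]) for a,b in zip(u,v)]);
        if len(X):print(n,z,len(X),X.min(0).round(4),X.max(0).round(4))
E
python3 st.py
```

```text
t 23.5 z 0.0217 yaw -0.2292545825510468 jig xy [0.0466 0.0001] F jig [-14.89   0.62] Fz 9.942656991685725 M [ 0.8   3.08 -0.1 ]
green 0.042 26 [ 0.1283 -0.0133] [0.1369 0.0155]
green 0.045 26 [ 0.1269 -0.0165] [0.1355 0.0122]
green 0.048 26 [ 0.1255 -0.0197] [0.1341 0.0089]
orange 0.042 7 [0.1239 0.0042] [0.1325 0.0085]
orange 0.045 7 [0.1226 0.0009] [0.1311 0.0052]
orange 0.048 7 [ 0.1212 -0.0024] [0.1297 0.0019]
t 23.55 z 0.0217 yaw -0.22932562793472377 jig xy [0.0466 0.0001] F jig [-14.63   0.33] Fz 10.260189916661234 M [ 0.79  3.08 -0.12]
```

```bash
python3 -c "
from bench import ctrl
print(ctrl.job_done())"
```

```text
the job is handed in; nothing more can be done
None
```

I handed the job in at 23.6 s with the keeper open at its stop and the block held square in the channel against the end plate: the pointer tip reads inside the green, about 13–14 mm of travel (roughly 9.5 N on the plate), the wrist reads 14.6 N along the push (I put the rest down to floor friction), and the arm never went near the stamp or cakes.

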